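# Slide the board tray home in the satellite receiver and turn its keeper

## Robot

A 6-joint arm with a two-finger parallel gripper is mounted at the origin on the work surface. World frame = base frame: x ahead of the robot, y to its left, z up, the work surface at z = 0. Lengths are in m, angles in rad, forces in N, time in s.
With the tool pointing down it reaches from about 0.35 to 0.975 m from the base axis. Payload 7.1 kg.
Tool frame: the origin (TCP) lies on the centre line of the jaws, within the pads' length; the fingertips stand env.tips_ahead ahead of it and the grasp point (between the pads) lies 8 mm behind it (env.tips_ahead is the distance from the TCP to the fingertips, in m); z points along the fingers, y is the direction in which the jaws open and shut (so a half turn about z gives the same grasp; the last joint's range is limited). The gripper opens to 88 mm and grips with 3 to 60 N. Pads are 20 mm wide; open, the fingers measure 115 mm over their backs; the gripper's body (75 mm by 178 mm) begins 61 mm behind the grasp point.
Start: joints at [1.248, 0.423, 1.63, -0, 1.089, -0.019], TCP at [0.187, 0.596, 0.234] pointing down, gripper open.
Joint ranges: [-3, 3], [-0.9, 2.11], [0.09, 2.58], [-1.31, 4.45], [0.11, 2.69], [-2.54, 2.54]. Speed limits (rad/s): [2.39, 2.39, 3.01, 3.14, 3.14, 3.14].

## Interface

Orientations are given as a 3x3 rotation matrix whose columns are the frame's x, y, z axes.
In Python, from station import env, imaging, ticket, spot_in, trace, landmark_of gives the robot as it stands.
- The arm moves only by the tool send_rows, never from a script. Its argument "commands" is text: rows parted by semicolons, each of 7 numbers parted by spaces: the turn, a rotation vector about the tool's x, y, z in rad, then the shift along the tool's x, y, z in mm, then the finger opening in mm, from 0 to 87.8. A call has 1 to 10 rows; each row shifts and turns the pose as measured when the row begins, along the tool's axes as they then stand; what a row does not reach is not made up. A row lasts 1/10 s, in which the tool goes at most 50 mm and 8.59 degrees, less where a joint would pass 70% of its speed; a pose out of reach is approached as far as the arm can. A call is refused whole if a number of a shift passes 50 or a number of a turn 0.15, either way. A call with a gripper value outside its range is refused whole. The fingers move at their own pace and stop on an object; "grip_force" is the grip in N (left out, the last holds). Time passes only in rows, so rows that do not move let the fingers close. It gives the time, the measured TCP pose, the force and the opening at its end, in the units of the state.
- env.read_state(): the state, without advancing time (a new reading comes with each control period).
- imaging.snapshot(name): name is "side" or "top"; returns the picture (400x640x3 uint8, blue, green, red); there is no depth.
- imaging.camera_info(name): a dict with "K" (3x3 intrinsics, pixels), "origin" and "orientation" of the camera in the world. Camera axes: x right, y up, looking along -z (the intrinsics and any distortion apply to the point x, -y, -z); pixel columns grow to the right and rows downward; lengths in m; the calibration is good to about 2 mm. A picture is of the moment at which its call begins. camera_info takes no time and is no camera call.
- ticket.job_done(): hands the job in, once; it reports no verdict.
Trained networks look in the newest picture that a camera, given by its name, has taken for a name from the list of things; names that differ only in an ending like _2 or _b are one class to them, and where a whole thing is asked for, a point or a joint stands for the part that bears it (a point fixed in the world has none). Each returns a list of dicts, best first, with "score" (0 to 1); they miss things now and then, are a little off and sometimes report something else, mostly with a low value. They report only what shows in the picture. A call takes as long as a camera call. They do not tell look-alikes from the thing itself.
- spot_in(camera, name): "bbox" ([left, top, width, height] in pixels, round what is visible of it).
- trace(camera, name): "mask" (400x640 bool, what is visible of it) and "bbox" ([left, top, width, height] in pixels, round what is visible of it).
- landmark_of(camera, name): "centre" ([row, column] in pixels: a listed point, or the origin of a listed thing).
The state is a dict: "clock": time; "joints": joint angles; "qvel": joint speeds; "joint_efforts": joint torques, N m; "position": TCP position; "tcp_rot": TCP orientation; "contact_force": force on the tool from outside, world axes, zero at the start; "wrist_torque": the same for the moment, N m; "gripper_width": opening from 0.0 (shut) to 1.0 (fully open).
Only numpy, scipy, OpenCV 4.12 (cv2) and the standard library are available. Lean on these libraries where they do the work, as an engineer would, in place of code of your own. Each camera call takes 0.05 s, during which the arm holds its last target. There are 200 camera calls.

## Task

With the fingertips alone, push the loose board tray further into the open receiver along its rails until it drops into the locating notches, then push the keeper's thumb pin round so that the keeper bar lies across the edge of the tray. Do not lift or tip up the tray, leave everything else standing where it is, and take the hand clear.

Things in the scene. Friction and masses are not known exactly. Their poses are not given: they have to be found in the camera images.
- receiver: Matte black satellite receiver, fixed: open shell 340 wide, 249 deep, 62 mm tall, top cover and back off. Origin at bench level under the middle of the tray's seated place. x points into the shell (push direction, away from the open back), y left, z up. Shell from x -125 to +124, y -170 to +170 mm; walls 3 mm, floor top at z 11, inside of the fascia at x +112. Power supply at y below -90, up to z 53 mm.
- rail_left (a point): Point on the left rail's ledge (receiver x 0, y +69, z 20 mm; axes as the receiver's); its twin is at y -69. The rails run along x from -125 to +112 mm: level ledges, top at z 20 mm, with outer guides (inner faces at y -76.5 and +76.5, top at z 24.5 mm).
- notch_left (a point): Mouth of the rear notch in the left ledge (receiver x -45, y +69, z 20 mm). Each ledge has two notches, 17 mm long and 9 mm deep, centred at x -45 and +75 mm. The ledges go on level past them, so a tray pushed fast can run over.
- lane (a point): Middle of the open lane at the receiver's left side, on its floor (receiver x -40, y +133, z 11 mm). The lane runs from y 100 to the wall at 167 mm along the whole shell, empty but for one loose standoff at x 55 to 95 mm; room for a fingertip outside the keeper.
- tray: Loose steel board tray with a green circuit board, about 0.5 kg, 180 (x) by 150 mm (y), plate 3 mm thick. Origin: middle of the plate's underside; axes as the receiver's. It starts 45 to 70 mm short of home, origin 26 mm above the bench (feet riding on the ledges); home, its origin is at receiver x 0 (+-2.5), z 20 mm. 1.5 mm side play; sliding takes 1 to 3 N.
- tray_foot (a point): Underside of the tray's rear left foot. Four nylon feet, 12 x 12 mm and 6 mm tall, stand under the plate at tray x -45 and +75, y -69 and +69 mm; all four fall into the notches together and the plate then lies on the ledges.
- tray_plate (a point): On the outer (robot side) face of the upright connector plate across the tray's rear end, mid width, 30 mm above the tray's underside; tray x -90. The plate is 3 mm thick and rises 38 mm above the underside. Its middle, tray y -38 to +40 mm, is plain: push there, towards +x. Sockets stick out up to 18 mm at either side. Inside it 40 mm of the tray are bare.
- tray_strip (a point): Middle of the bare strip on the tray's left, on the plate's top (tray x -25, y +51, z 3 mm). Free from x -86 to +35 and y +27 to +75 mm; the keeper closes over it. Parts elsewhere on the tray reach at most 29 mm above its underside.
- keeper (a joint): Angle of the keeper, rad: steel bar 12 wide, 4 thick, 46 mm long from its upright pivot, 25 to 29 mm above the bench: just over a seated tray, but it strikes the edge of an unseated one. 0: points to receiver -x, outside the left rail; 1.57 (stop, counter-clockwise from above): points to -y across the tray's left edge. Starts at -0.4 to 0.1, stays where left, moves with under 2 N.
- keeper_pin (a point): Centre of the top of the keeper's thumb pin: an upright round steel pin, 9 mm in diameter, standing 24 mm above the bar, 40 mm from the pivot; its top is 53 mm above the bench.
- keeper_pivot (a point): The keeper's upright axis, at the height of the bar's underside (25 mm above the bench); 92 mm to the left of the receiver's centre line and 20 mm behind (-x) its origin.
- fuse_jar: Cobalt blue glass fuse jar with steel lid, 52 mm in diameter, 64 mm tall, standing on the bench behind the left corner of the open back; origin at the centre of its foot. Leave alone.
- standoff_a: Steel standoff, upright round pillar 15 mm thick (foot 19 mm), 48 mm tall, standing on the floor of the receiver's left lane near the fascia; origin at the centre of its foot. Leave alone.
- standoff_b: The same standoff, standing on the bench behind the right corner of the open back. Leave alone.
- screwdriver: Screwdriver, 190 mm long, lying on the bench to the left. Leave alone.
- lnb: White plastic dish receiver head, 79 mm tall, standing on the bench to the left; origin at the centre of its foot. Leave alone.
- back_panel: The receiver's black back panel, 330 x 55 x 3 mm, lying on the bench to the right; origin at the middle of its underside. Leave alone.
- screw_dish: Round steel screw dish, 90 mm across, 16 mm tall, on the bench to the right; origin at the centre of its foot. Leave alone.
Mind the look-alikes: they are no part of the job. There is more than one size of the tray; the job needs the smaller.

How it is judged:
By the outcome, as a careful person would: the job done as asked, in the order asked, and still so for the second after the job is handed in, with the robot touching nothing.
It also fails if it takes over 54 s, if anything falls off the work surface, if the arm or the gripper's body presses on something with over 40 N, if the wrist force passes 120 N, or if a joint passes its speed limit or range.

## Working session

There is one attempt and no reset: what is moved stays moved. The work goes in short steps, Python scripts to look and compute and a tool call to move; the robot and the scene stay as the last step left them, time stands still between calls to the robot, and variables do not carry over. Pictures are saved under pics/ and viewed, about 8 in all and at most 12, crops included, and the job is handed in when it is done.

Besides the shell and the picture viewer there is one more tool, called after "Emit:" by a JSON object that holds its "name" and its "arguments". send_rows: Moves the arm, as the interface text tells. Its arguments: {"type":"object","properties":{"commands":{"type":"string"},"grip_force":{"type":"number"}},"required":["commands"]}

```bash
mkdir -p pics; ls; python3 - <<'E'
from station import env, imaging, ticket, spot_in, trace, landmark_of
import cv2,numpy as np
for c in("top","side"):
    im=imaging.snapshot(c); cv2.imwrite(f"pics/{c}0.png",im)
    i=imaging.camera_info(c); print(c,i)
    for n in("receiver","rail_left","notch_left","lane","tray","tray_foot","tray_plate","tray_strip","keeper_pin","keeper_pivot"):
        print(n,[(np.round(d["centre"],1).tolist(),round(d["score"],2)) for d in landmark_of(c,n)[:4]])
s=env.read_state();print(s,env.tips_ahead)
E
```

```text
pics
top {'K': array([[498.80984067,   0.        , 325.5185451 ],
       [  0.        , 498.80984067, 204.80589635],
       [  0.        ,   0.        ,   1.        ]]), 'origin': array([ 0.45196883, -0.01248181,  1.73290169]), 'orientation': array([[-0.00736598,  0.99885773, -0.04721202],
       [-0.99995854, -0.0076104 , -0.00499932],
       [-0.00535291,  0.04717324,  0.99887238]])}
receiver [([166.9, 341.2], 0.95)]
rail_left [([162.2, 325.2], 0.62)]
notch_left [([173.8, 320.7], 0.65)]
lane []
tray [([280.1, 263.3], 0.76), ([180.2, 341.8], 0.65)]
tray_foot [([268.1, 293.0], 0.96), ([189.7, 316.2], 0.9), ([166.9, 343.6], 0.19)]
tray_plate [([242.5, 275.2], 0.66), ([206.3, 334.1], 0.61)]
tray_strip [([271.6, 281.7], 0.97), ([180.4, 324.2], 0.91)]
keeper_pin [([175.9, 340.6], 0.6), ([174.5, 312.4], 0.51)]
keeper_pivot [([165.3, 315.5], 0.88)]
side {'K': array([[511.24086065,   0.        , 329.3370477 ],
       [  0.        , 511.24086065, 202.45999581],
       [  0.        ,   0.        ,   1.        ]]), 'origin': array([ 0.31242319, -0.86507466,  1.0673072 ]), 'orientation': array(
[... 800 characters left out ...]
       1.08858502e+00, -1.90308298e-02]), 'qvel': array([-0.0008276 , -0.00104556,  0.00092492,  0.00124335,  0.00038576,
       -0.00079612]), 'joint_efforts': array([ 1.49186439e-03, -5.44581378e+01, -2.74052632e+01,  6.45502587e-02,
        1.68032048e-02,  6.69971087e-06]), 'position': array([0.18693035, 0.59638171, 0.23368421]), 'tcp_rot': array([[-9.54221035e-01,  2.99102351e-01,  7.93176217e-06],
       [ 2.99102351e-01,  9.54221035e-01,  2.21059238e-05],
       [-9.56720518e-07,  2.34663462e-05, -1.00000000e+00]]), 'contact_force': array([-0.42006866, -0.39980498, -0.38822944]), 'wrist_torque': array([-0.03021145,  0.01649485,  0.00759626]), 'gripper_width': 0.9971003863975991} 0.011
```

```bash
python3 - <<'E'
import cv2
im=cv2.imread("pics/top0.png")[100:330,180:480]; cv2.imwrite("pics/a.png",cv2.resize(im,None,fx=2.6,fy=2.6,interpolation=2))
im=cv2.imread("pics/side0.png"); cv2.imwrite("pics/b.png",cv2.resize(im[80:280,180:480],None,fx=2.6,fy=2.6,interpolation=2))
E
```

```text
(no output)
```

View pics/a.png

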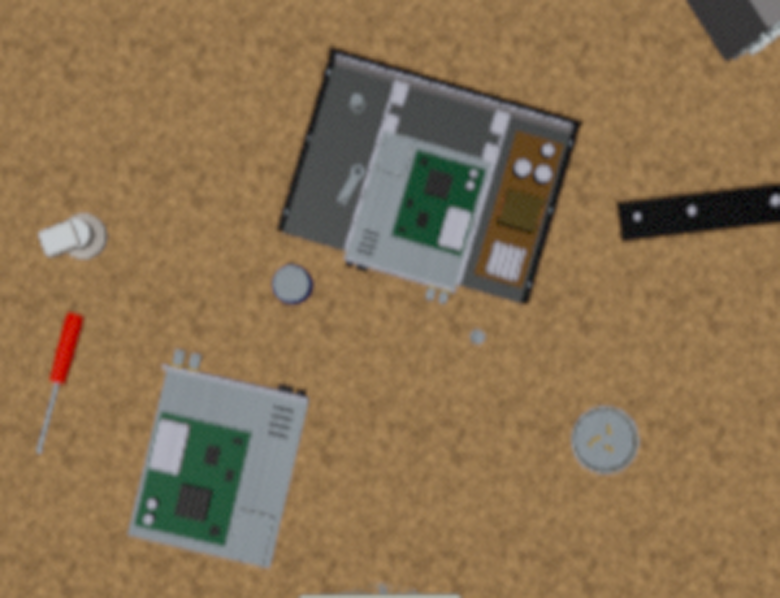

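View pics/b.png

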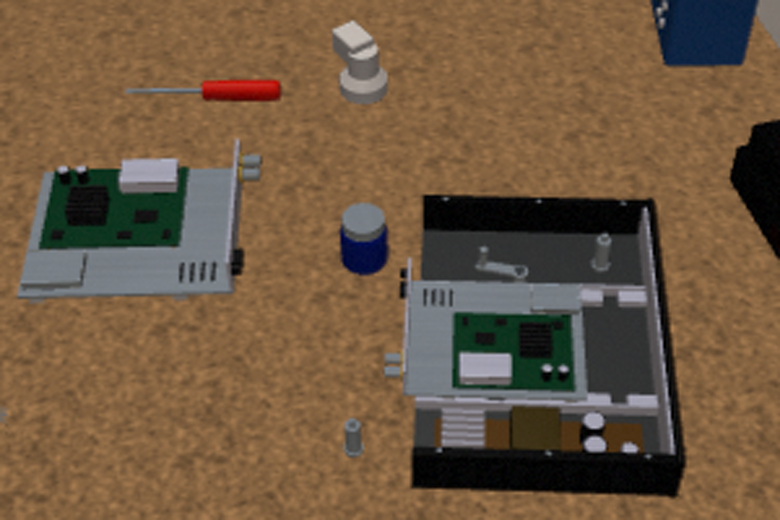

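```bash
cat >h.py <<'E'
import numpy as np
from station import env, imaging, spot_in, trace, landmark_of
from scipy.optimize import least_squares
CI={c:imaging.camera_info(c) for c in("top","side")}
def proj(c,P):
    i=CI[c]; p=(np.atleast_2d(P)-i["origin"])@i["orientation"]; p=p*[1,-1,-1]; q=p@np.array(i["K"]).T; return q[:,:2]/q[:,2:]
def ray(c,uv,z):
    i=CI[c]; d=np.linalg.solve(i["K"],[uv[0],uv[1],1.])*[1,-1,-1]; d=i["orientation"]@d; o=i["origin"]; return o+d*(z-o[2])/d[2]
def T(p,P): # receiver(mm)->world m
    P=np.atleast_2d(P)/1000.; c,s=np.cos(p[2]),np.sin(p[2]); return np.c_[p[0]+c*P[:,0]-s*P[:,1],p[1]+s*P[:,0]+c*P[:,1],P[:,2]]
def Ti(p,W):
    d=np.array(W)-[p[0],p[1],0]; c,s=np.cos(p[2]),np.sin(p[2]); return 1000*np.array([c*d[0]+s*d[1],-s*d[0]+c*d[1],d[2]])
E
python3 - <<'E'
from h import *
R=np.array([[124,170,62],[124,-170,62],[-125,-170,62],[-125,170,62]])
t=np.array([[333,50],[580,122],[527,301],[281,232]])/2.6+[180,100]
s=np.array([[655,200],[665+8,460],[415,452],[424,197]])/2.6+[180,80]
f=lambda p:np.r_[(proj("top",T(p,R))-t).ravel(),(proj("side",T(p,R))-s).ravel()]
r=least_squares(f,[.5,0,-.27],loss="soft_l1");p=r.x;print(p,f(p).round(1))
for c in("top",):
    g=lambda p:(proj("top",T(p,R))-t).ravel(); print(least_squares(g,p).x)
np.save("p.npy",p)
for c,n,rc,z in [("top","plate",(206.3,334.1),56),("top","strip",(180.4,324.2),29),("top","tray",(180.2,341.8),26),("top","foot",(189.7,316.2),20),("top","pin",(174.5,312.4),53),("top","pivot",(165.3,315.5),25),("top","notch",(173.8,320.7),20),("top","rail",(162.2,325.2),20),
 ("side","plate",(198.9,335.8),56),("side","strip",(195.5,360.4),29),("side","tray",(209.3,369.9),26),("side","pin",(171.3,365.3),53),("side","pivot",(185.2,376.5),25),("side","rail",(192.5,386.5),20)]:
    print(c,n,Ti(p,ray(c,rc[::-1],z/1000)).round(1))
for n in("fuse_jar","standoff_a"):
    for c in("top","side"):
        print(c,n,[(Ti(p,ray(c,d["centre"][::-1],0)).round(0),round(d["score"],2)) for d in landmark_of(c,n)[:3]])
E
```

```text
[ 0.65875713 -0.07058592 -0.29995187] [-0.7 -1.9  0.8 -0.8  0.3  1.1 -2.2 -1.5 -0.5 -0.3  4.1  1.3 -2.3  1.
 -1.1 -1.3]
[ 0.656113   -0.0721499  -0.28900096]
top plate [-138.    -3.3   56. ]
top strip [-61.4  54.8  29. ]
top tray [-43.1  -2.7  26. ]
top foot [-99.3  72.3  20. ]
top pin [-55.9  98.   53. ]
top pivot [-19.8  98.7  25. ]
top notch [-42.2  73.3  20. ]
top rail [ 0.7 70.  20. ]
side plate [-135.8   10.2   56. ]
side strip [-71.1  48.   29. ]
side tray [-45.6   3.2  26. ]
side pin [-59.1 115.7  53. ]
side pivot [-27.2  90.8  25. ]
side rail [ 0.1 69.4 20. ]
top fuse_jar [(array([-188.,  145.,    0.]), 0.61)]
side fuse_jar [(array([-181.,  131.,    0.]), 0.68), (array([10., 87.,  0.]), 0.68)]
top standoff_a [(array([ 66., 123.,   0.]), 0.41), (array([-175., -127.,    0.]), 0.41)]
side standoff_a [(array([-190., -110.,    0.]), 0.67), (array([ 69., 129.,   0.]), 0.41)]
```

```bash
python3 - <<'E'
from h import *
import cv2
R=np.array([[124,170,62],[124,-170,62],[-125,-170,62],[-125,170,62],[-20,92,25],[-45,69,20],[0,69,20],[0,0,0]])
t=np.r_[np.array([[333,50],[580,122],[527,301],[281,232]])/2.6+[180,100],[[315.5,165.3],[320.7,173.8],[325.2,162.2],[341.2,166.9]]]
S=np.array([[124,170,62],[-125,170,62],[-125,-170,62],[-20,92,25],[-45,69,20],[0,69,20]])
s=np.r_[np.array([[655,200],[424,197],[415,452]])/2.6+[180,80],[[376.5,185.2],[372.9,193.7],[386.5,192.5]]]
f=lambda p:np.r_[(proj("top",T(p,R))-t).ravel(),(proj("side",T(p,S))-s).ravel()]
# tray offset and keeper angle jointly
pin=lambda q:[-20-40*np.cos(q),92-40*np.sin(q),53]
TR=np.array([[-90,0,30],[-25,51,3],[0,0,0],[-45,69,-6]])
tt=np.array([[334.1,206.3],[324.2,180.4],[341.8,180.2],[316.2,189.7]]); ts=np.array([[335.8,198.9],[360.4,195.5],[369.9,209.3],[350.6,192.0]])
def F(q):
    p=q[:3];tr=TR+[q[3]*1000,0,26]
    return np.r_[f(p),(proj("top",T(p,tr))-tt).ravel(),(proj("side",T(p,tr))-ts).ravel(),(proj("top",T(p,pin(q[4])))-[312.4,174.5]).ravel(),(proj("side",T(p,pin(q[4])))-[365.3,171.3]).ravel()]
r=least_squares(F,[.656,-.072,-.29,-.05,-.2],loss="soft_l1",x_scale=[.01,.01,.01,.01,.1]);q=r.x;print(q,np.sqrt(np.diag(np.linalg.inv(r.jac.T@r.jac))));print(r.fun.reshape(-1,2).round(1).tolist())
np.save("q.npy",q);p=q[:3]
w=np.array([[-125,-170,62],[124,-170,62],[124,170,62],[-125,170,62]])
tx=q[3]*1000
tp=np.array([[tx-90,-75,64],[tx-90,75,64],[tx-90,75,26],[tx+90,75,26],[tx+90,-75,26],[tx-90,-75,26]])
kb=np.array([[-20,92,29],[-20-46*np.cos(q[4]),92-46*np.sin(q[4]),29]]);pn=np.array([pin(q[4]),np.array(pin(q[4]))-[0,0,24]])
out=[]
for c,o in(("top",(270,105)),("side",(325,140))):
    im=cv2.resize(cv2.imread(f"pics/{c}0.png")[o[1]:o[1]+120,o[0]:o[0]+140],None,fx=5,fy=5,interpolation=2)
    for pts,col,cl in((w,(0,0,255),1),(tp,(0,255,255),1),(kb,(255,0,255),0),(pn,(255,255,0),0)):
        cv2.polylines(im,[((proj(c,T(p,pts))-o)*5).astype(int)],bool(cl),col,1)
    out.append(im)
cv2.imwrite("pics/top1.png",out[0]);cv2.imwrite("pics/side1.png",out[1])
for P in([tx-90-45,0,0],[tx-90-13,0,0]): print(T(p,P))
E
```

```text
[ 0.66083519 -0.0702138  -0.29206    -0.04817881 -0.26064527] [0.00126735 0.00111134 0.00811788 0.00184973 0.13365569]
[[-1.2, -2.2], [0.5, -1.9], [0.5, 0.2], [-2.2, -1.7], [1.7, 0.2], [0.9, 0.7], [0.1, -0.2], [3.1, 1.4], [-0.4, -0.7], [-0.9, -1.3], [-1.0, 1.0], [3.0, -0.5], [-2.5, -1.7], [0.4, -0.1], [-0.7, -0.7], [0.1, 3.2], [-1.2, 0.6], [1.5, -1.8], [-0.3, 3.0], [-0.2, -0.9], [-0.3, 0.7], [2.2, -0.4], [-1.5, 0.1], [0.5, 3.4]]
[[ 0.4854135  -0.01747193  0.        ]]
[[ 0.51605838 -0.02668555  0.        ]]
```

View pics/top1.png

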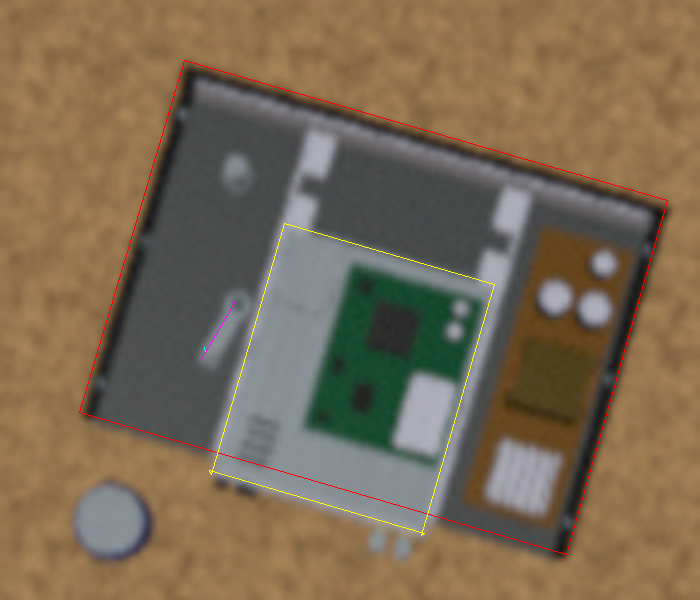

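View pics/side1.png

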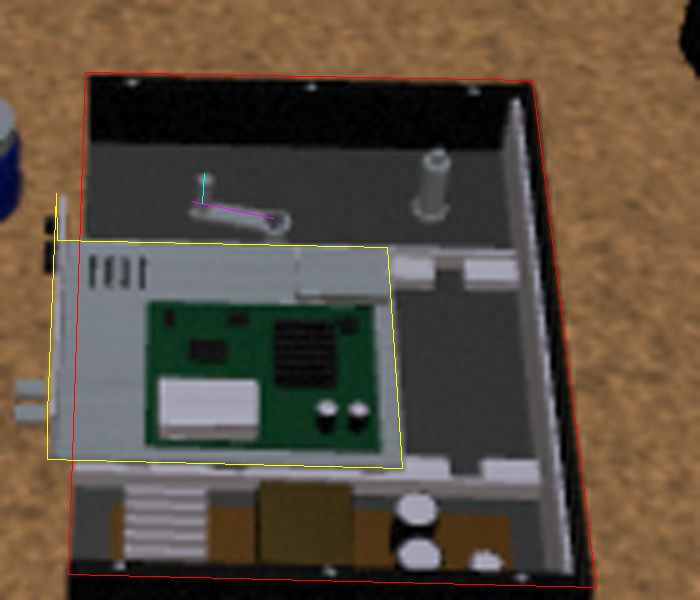

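The small tray (top px ~342,180), seated on the rails, is the target. The look-alike is the larger loose tray at top px ~263,280. The keeper is at px ~312,174, with standoff and jar well clear. In the overlay the model fits to about 1 px. Setting off now.

Emit:
{"name": "send_rows", "arguments": {"commands": "0 0 0 -23 -25 0 30;0 0 0 -23 -25 0 30;0 0 0 -23 -25 0 30;0 0 0 -23 -25 0 30;0 0 0 -23 -25 0 30;0 0 0 -23 -25 0 30;0 0 0 -23 -25 0 30;0 0 0 -23 -25 0 30;0 0 0 -23 -25 0 30;0 0 0 -23 -25 0 30", "grip_force": 20}}

```text
clock: 2.3
position: [0.3354, 0.2825, 0.2338]
tcp_rot: [[-0.956, 0.292, 0.003], [0.292, 0.956, 0.005], [-0.001, 0.005, -1.0]]
contact_force: [0.5, 0.6, 0.2]
gripper_width: 0.339
```

Emit:
{"name": "send_rows", "arguments": {"commands": "0 0 0 -23 -25 0 30;0 0 0 -23 -25 0 30;0 0 0 -23 -25 0 30;0 0 0 -23 -25 0 30;0 0 0 -23 -25 0 30;0 0 0 -23 -25 0 30;0 0 0 -20 -25 0 30;0 0 0 -20 -25 0 30;0 0 0 0 0 0 30"}}

```text
clock: 3.2
position: [0.4532, 0.0259, 0.2355]
tcp_rot: [[-0.955, 0.295, 0.01], [0.295, 0.955, 0.006], [-0.008, 0.009, -1.0]]
contact_force: [-0.6, 0.9, -0.6]
gripper_width: 0.34
```

Emit:
{"name": "send_rows", "arguments": {"commands": "0 0 0 -24 -16 0 30;0 0 0 -24 -16 0 30;0 0 0 -3 -3 0 30;0 0 0 0 0 30 30;0 0 0 0 0 30 30;0 0 0 0 0 30 30;0 0 0 0 0 30 30;0 0 0 0 0 30 30;0 0 0 0 0 20 30;0 0 0 0 0 0 30"}}

```text
clock: 4.2
position: [0.4924, -0.0168, 0.0624]
tcp_rot: [[-0.955, 0.297, 0.013], [0.297, 0.955, 0.008], [-0.01, 0.012, -1.0]]
contact_force: [-0.0, 0.1, -1.4]
gripper_width: 0.345
```

```bash
cat >look.py <<'E'
import sys,cv2
from h import *
q=np.load("q.npy");p=q[:3];out=[]
st=env.read_state();tip=st["position"]+st["tcp_rot"][:,2]*.011
print("tcp rec",Ti(p,st["position"]).round(1),"F",st["contact_force"].round(1),st["clock"])
for c,o in(("top",(270,105)),("side",(320,140))):
    im=imaging.snapshot(c)
    im=cv2.resize(im[o[1]:o[1]+130,o[0]:o[0]+140],None,fx=2.8,fy=2.8,interpolation=2)
    cv2.circle(im,tuple(int(v) for v in (proj(c,tip)[0]-o)*2.8),3,(0,0,255),1);out.append(im)
    for n in sys.argv[2:]:
        for d in landmark_of(c,n)[:2]: print(c,n,np.round(d["centre"],1),round(d["score"],2))
cv2.imwrite(f"pics/{sys.argv[1]}.png",np.hstack(out))
E
python3 look.py l2
```

```text
tcp rec [-176.7    2.6   62.4] F [-0.   0.1 -1.4] 4.2
```

View pics/l2.png

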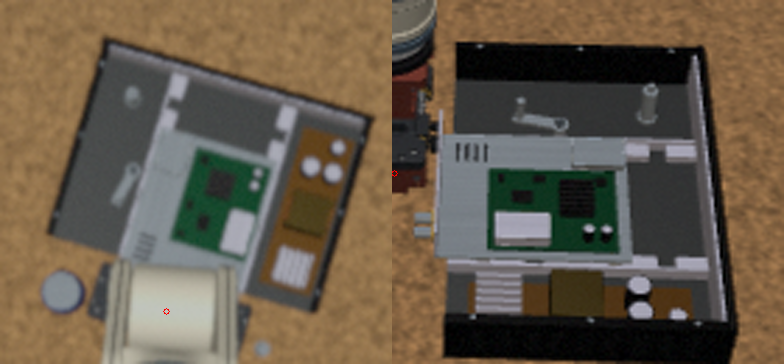

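Emit:
{"name": "send_rows", "arguments": {"commands": "0.012 0.01 0 0 -1 8 30;0.003 0.003 0 0 -1 7 30;0 0 0 0 0 0 30;0 0 0 -6 0 0 30;0 0 0 -6 0 0 30;0 0 0 -3 0 0 30;0 0 0 0 0 0 30"}}

```text
clock: 5.0
position: [0.5127, -0.0237, 0.053]
tcp_rot: [[-0.955, 0.297, 0.007], [0.297, 0.955, -0.004], [-0.008, -0.002, -1.0]]
contact_force: [0.2, 0.2, -0.2]
gripper_width: 0.343
```

```bash
python3 - <<'E'
from h import *
import cv2
o=(270,120)
im=imaging.snapshot("side")[o[1]:o[1]+130,o[0]:o[0]+180]
st=env.read_state();tip=st["position"]+st["tcp_rot"][:,2]*.011
print(Ti(np.load("q.npy"),st["position"]),(proj("side",tip)[0]-o)*4)
cv2.imwrite("pics/l3.png",cv2.resize(im,None,fx=4,fy=4,interpolation=2))
E
```

```text
[-155.48877116    1.84487779   53.01114515] [235.76343637 338.78715867]
```

View pics/l3.png

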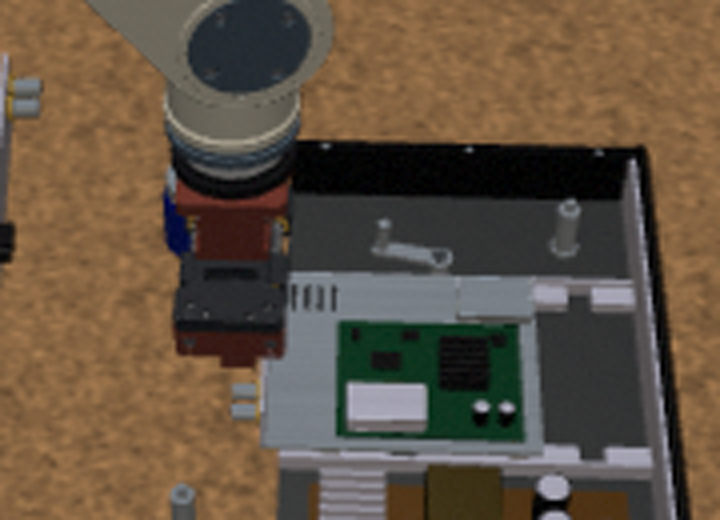

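Emit:
{"name": "send_rows", "arguments": {"commands": "0.006 0.008 0 0 0 5 30;0 0 0 -3 0 0 30;0 0 0 -3 0 0 30;0 0 0 -3 0 0 30;0 0 0 -3 0 0 30;0 0 0 -3 0 0 30;0 0 0 -3 0 0 30;0 0 0 -3 0 0 30"}}

```text
clock: 5.85
position: [0.5322, -0.0302, 0.0471]
tcp_rot: [[-0.955, 0.297, -0.007], [0.297, 0.955, -0.007], [0.005, -0.009, -1.0]]
contact_force: [-0.4, -0.1, 0.4]
gripper_width: 0.344
```

Emit:
{"name": "send_rows", "arguments": {"commands": "0 0 0 -2.5 0 0 30;0 0 0 -2.5 0 0 30;0 0 0 -2.5 0 0 30;0 0 0 -2.5 0 0 30;0 0 0 -2.5 0 0 30"}}

```text
clock: 6.35
position: [0.5452, -0.0343, 0.0471]
tcp_rot: [[-0.955, 0.297, -0.007], [0.297, 0.955, -0.007], [0.005, -0.009, -1.0]]
contact_force: [-2.0, 0.1, 1.7]
gripper_width: 0.342
```

```bash
python3 look.py l4 tray_strip tray tray_plate
```

```text
tcp rec [-121.1    1.1   47.1] F [-2.   0.1  1.7] 6.35
top tray_strip [171.7 326. ] 0.74
top tray_strip [274.4 284.4] 0.61
top tray [280.1 261.4] 0.97
top tray [172.5 342.9] 0.88
top tray_plate [241.3 273.1] 0.92
top tray_plate [162.7 324.2] 0.2
side tray_strip [192.8 369.1] 0.73
side tray_strip [185.7 239. ] 0.66
side tray [168.1 233.3] 0.86
side tray [209.5 382.3] 0.73
side tray_plate [199.7 348.8] 0.92
```

View pics/l4.png

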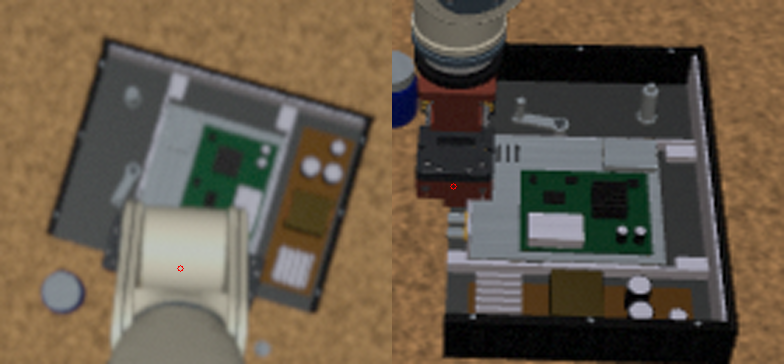

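Emit:
{"name": "send_rows", "arguments": {"commands": "0 0 0 -2.5 0 0 30;0 0 0 -2.5 0 0 30;0 0 0 -2.5 0 0 30;0 0 0 -2.5 0 0 30;0 0 0 -2.5 0 0 30"}}

```text
clock: 7.25
position: [0.5567, -0.038, 0.047]
tcp_rot: [[-0.955, 0.297, -0.009], [0.297, 0.955, -0.007], [0.007, -0.009, -1.0]]
contact_force: [-2.1, -0.6, 2.0]
gripper_width: 0.348
```

Emit:
{"name": "send_rows", "arguments": {"commands": "0 0 0 -2 0 0 30;0 0 0 -2 0 0 30"}}

```text
clock: 7.45
position: [0.5609, -0.0393, 0.0468]
tcp_rot: [[-0.955, 0.297, -0.009], [0.297, 0.955, -0.007], [0.007, -0.009, -1.0]]
contact_force: [-1.4, 1.1, 2.4]
gripper_width: 0.338
```

Emit:
{"name": "send_rows", "arguments": {"commands": "0 0 0 -2 0 0 30"}}

```text
clock: 7.55
position: [0.5627, -0.0399, 0.0468]
tcp_rot: [[-0.955, 0.297, -0.01], [0.297, 0.955, -0.007], [0.008, -0.009, -1.0]]
contact_force: [-2.3, 1.0, 2.1]
gripper_width: 0.34
```

Emit:
{"name": "send_rows", "arguments": {"commands": "0 0 0 -2 0 0 30"}}

```text
clock: 7.65
position: [0.5642, -0.0404, 0.0467]
tcp_rot: [[-0.955, 0.297, -0.011], [0.297, 0.955, -0.006], [0.009, -0.01, -1.0]]
contact_force: [-7.3, 1.5, 6.0]
gripper_width: 0.336
```

```bash
python3 look.py l5 tray_strip tray tray_plate
```

```text
tcp rec [-101.1    0.7   46.7] F [-7.3  1.5  6. ] 7.65
top tray_strip [167.5 329.1] 0.63
top tray [166.  345.9] 0.88
top tray [281.1 262.8] 0.6
top tray_plate [242.4 273. ] 0.63
side tray_strip [195.9 380.5] 0.78
side tray_strip [186.4 239.5] 0.56
side tray [169.8 230. ] 0.96
side tray [211.2 387.2] 0.74
side tray_plate [159.6 271.3] 0.9
side tray_plate [201.4 356.1] 0.75
```

Emit:
{"name": "send_rows", "arguments": {"commands": "0 0 0 -1.5 0 0 30"}}

```text
clock: 8.15
position: [0.5643, -0.0406, 0.0465]
tcp_rot: [[-0.955, 0.297, -0.014], [0.297, 0.955, -0.006], [0.011, -0.01, -1.0]]
contact_force: [-9.2, 2.8, 6.9]
gripper_width: 0.342
```

Emit:
{"name": "send_rows", "arguments": {"commands": "0 0 0 6 0 0 30;0 0 0 12 0 0 30;0 0 0 12 0 0 0;0 0.01 0 0 0 -30 0;0 0 0 0 0 -30 0;0 0 0 0 0 -30 0;0 0 0 40 0 0 0;0 0 0 40 0 0 0;0 0 0 0 0 0 0"}}

```text
clock: 9.05
position: [0.4557, -0.0053, 0.1412]
tcp_rot: [[-0.955, 0.297, -0.015], [0.298, 0.955, -0.003], [0.013, -0.008, -1.0]]
contact_force: [-0.2, 0.5, 0.6]
gripper_width: 0.003
```

```bash
python3 - <<'E'
from h import *
import cv2
q=np.load("q.npy");p=q[:3]
st=env.read_state();print(Ti(p,st["position"]),st["contact_force"].round(1))
pin=lambda a:np.array([-20-40*np.cos(a),92-40*np.sin(a),53])
out=[]
for c,o in(("top",(270,105)),("side",(320,140))):
    im=imaging.snapshot(c);cv2.imwrite(f"pics/{c}6.png",im)
    im=cv2.resize(im[o[1]:o[1]+120,o[0]:o[0]+135],None,fx=2.9 if 0 else 5,fy=5,interpolation=2)
    P=lambda X:((proj(c,T(p,X))-o)*5).astype(int)
    for z,col in((20,(0,255,0)),(26,(0,0,255))):
        cv2.polylines(im,[P(np.array([[90,-75,z],[90,75,z],[-90,75,z],[-90,75,z+38],[-90,-75,z+38]],float))],False,col,1)
    out.append(im)
    for n in("tray_strip","tray","tray_plate","keeper_pin","keeper_pivot"):
        print(c,n,[(np.round(d["centre"],1),round(d["score"],2)) for d in landmark_of(c,n)[:2]])
cv2.imwrite("pics/l6.png",cv2.resize(np.hstack(out),(800,360)) if 0 else np.vstack(out)[:, :])
a=np.hstack([cv2.resize(x[:, :],None,fx=.59,fy=.59,interpolation=3) for x in out]);cv2.imwrite("pics/l6.png",a);print(a.shape)
E
```

```text
[-215.11839816    3.12460842  141.18064129] [-0.2  0.5  0.6]
top tray_strip [(array([171.1, 328.8]), 0.93), (array([174.8, 324.5]), 0.71)]
top tray [(array([279.1, 261.1]), 0.95), (array([179.9, 465. ]), 0.49)]
top tray_plate [(array([188.7, 341. ]), 0.95), (array([240.9, 276.2]), 0.69)]
top keeper_pin [(array([175.6, 312.7]), 0.63), (array([166.8, 327.7]), 0.49)]
top keeper_pivot [(array([165.2, 314.4]), 0.9)]
side tray_strip [(array([184.5, 239. ]), 0.76), (array([197.9, 379.1]), 0.7)]
side tray [(array([170.7, 231.3]), 0.97), (array([210.8, 391.1]), 0.74)]
side tray_plate [(array([203.3, 355.9]), 0.81), (array([159. , 272.1]), 0.7)]
side keeper_pin [(array([172.4, 364. ]), 0.43)]
side keeper_pivot [(array([185.2, 379.5]), 0.92), (array([247.5, 316.1]), 0.61)]
(354, 796, 3)
```

View pics/l6.png

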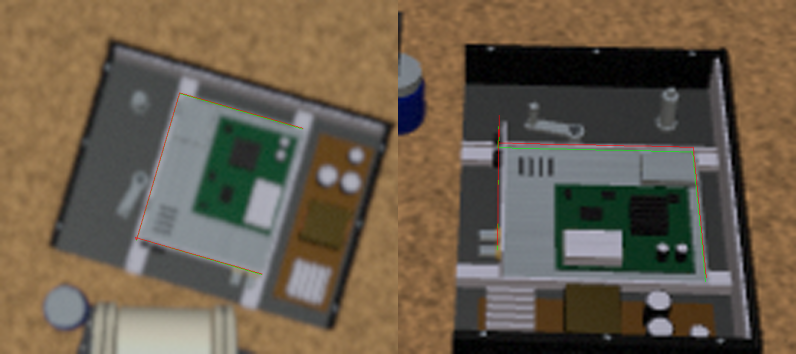

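Emit:
{"name": "send_rows", "arguments": {"commands": "-0.008 -0.013 -0.01 -20 16 0 0;0 0 0 -20 16 0 0;0 0 0 -20 16 0 0;0 0 0 -20 16 0 0;0 0 0 -20 16 0 0;0 0 0 -20 16 0 0;0 0 0 -20 16 0 0;0 0 0 -18 15 0 0;0 0 0 0 0 0 0"}}

```text
clock: 10.55
position: [0.6551, 0.0716, 0.1386]
tcp_rot: [[-0.957, 0.29, 0.0], [0.29, 0.957, 0.0], [0.0, 0.0, -1.0]]
contact_force: [-0.2, 0.6, 0.4]
gripper_width: 0.006
```

```bash
python3 - <<'E'
from h import *
st=env.read_state();p=np.load("q.npy")[:3];print(Ti(p,st["position"]).round(1),(st["tcp_rot"].T@[0,0,-1]).round(3),st["contact_force"].round(1))
for uv in((312.4,174.5),(312.7,175.6)): print(Ti(p,ray("top",uv,.053)).round(1))
for uv in((365.3,171.3),(364,172.4)): print(Ti(p,ray("side",uv,.053)).round(1))
print(Ti(p,ray("top",(314.9,165.2),.025)).round(1),Ti(p,ray("side",(378,185.2),.025)).round(1))
E
```

```text
[-46.3 134.1 138.6] [-0. -0.  1.] [-0.2  0.6  0.4]
[-57.   97.5  53. ]
[-60.3  95.4  53. ]
[-60.1 115.2  53. ]
[-63.7 111.   53. ]
[-21.1 100.   25. ] [-24.2  90.2  25. ]
```

Emit:
{"name": "send_rows", "arguments": {"commands": "0 0 0 15 -2 0 0;0 0 0 0 0 25 0;0 0 0 0 0 25 0;0 0 0 0 0 25 0;0 0 0 0 0 14 0;0 0 0 0 0 3 0;0 0 0 0 0 0 0"}}

```text
clock: 11.25
position: [0.6354, 0.0722, 0.0433]
tcp_rot: [[-0.957, 0.291, -0.004], [0.291, 0.957, -0.0], [0.003, -0.002, -1.0]]
contact_force: [-0.6, -1.0, 0.4]
gripper_width: 0.005
```

```bash
python3 look.py l7
```

```text
tcp rec [-65.3 129.1  43.3] F [-0.6 -1.   0.4] 11.25
```

View pics/l7.png

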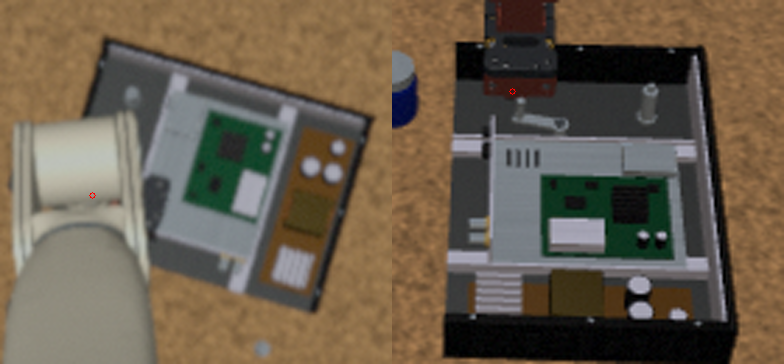

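Emit:
{"name": "send_rows", "arguments": {"commands": "0 0 0 -2 0 -4 0;0 0 0 0 -6 0 0;0 0 0 0 -6 0 0;0 0 0 0 -4 0 0;0 0 0 0 -4 0 0;0 0 0 -0.5 -4 0 0;0 0 0 -0.5 -4 0 0;0 0 0 -1 -4 0 0"}}

```text
clock: 12.15
position: [0.6322, 0.0384, 0.0523]
tcp_rot: [[-0.957, 0.291, 0.003], [0.291, 0.957, 0.001], [-0.003, 0.002, -1.0]]
contact_force: [-0.8, 1.3, 0.0]
gripper_width: 0.005
```

```bash
cat > r.py <<'E'
from h import *
st=env.read_state();p=np.load("q.npy")[:3];c=np.cos(p[2]);s=np.sin(p[2]);f=st["contact_force"]
print("rec",Ti(p,st["position"]).round(1),"down",(st["tcp_rot"].T@[0,0,-1]).round(3),"Frec",np.round([c*f[0]+s*f[1],-s*f[0]+c*f[1],f[2]],1),st["clock"])
E
python3 r.py
```

```text
rec [-58.7  95.8  52.3] down [ 0.003 -0.002  1.   ] Frec [-1.2  1.   0. ] 12.15
```

Emit:
{"name": "send_rows", "arguments": {"commands": "0 0 0 1 -4 2 0;0 0 0 0 -4 1 0;0 0 0 -1.5 -4 0 0;0 0 0 -2 -4 0 0"}}

```text
clock: 12.55
position: [0.6313, 0.0212, 0.0494]
tcp_rot: [[-0.957, 0.29, 0.007], [0.29, 0.957, 0.001], [-0.006, 0.003, -1.0]]
contact_force: [2.2, 2.2, -1.0]
gripper_width: 0.004
```

```bash
python3 r.py; python3 look.py l8 keeper_pin keeper_pivot
```

```text
rec [-54.6  79.1  49.4] down [ 0.006 -0.003  1.   ] Frec [ 1.5  2.7 -1. ] 12.55
tcp rec [-54.6  79.1  49.4] F [ 2.2  2.2 -1. ] 12.55
top keeper_pivot [190.4 339.9] 0.55
side keeper_pin [202.3 357.5] 0.63
side keeper_pin [183.9 372.1] 0.56
side keeper_pivot [185.3 378.2] 0.94
side keeper_pivot [118.9 258.2] 0.61
```

View pics/l8.png

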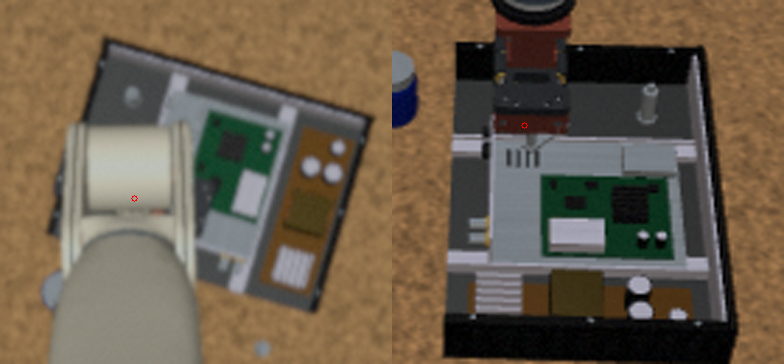

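Emit:
{"name": "send_rows", "arguments": {"commands": "0 0 0 2 5 0 0;0 0 0 10 2 0 0;0 0 0 2 0 0 0;0 0 0 0 0 0 0"}}

```text
clock: 13.25
position: [0.617, 0.0336, 0.0488]
tcp_rot: [[-0.957, 0.289, 0.003], [0.289, 0.957, 0.0], [-0.003, 0.001, -1.0]]
contact_force: [0.2, 0.2, 0.3]
gripper_width: 0.007
```

```bash
python3 r.py
```

```text
rec [-71.9  86.8  48.8] down [ 0.003 -0.001  1.   ] Frec [0.2 0.2 0.3] 13.25
```

Emit:
{"name": "send_rows", "arguments": {"commands": "0 0 0 -4 0 0 0;0 0 0 0 -7 0 0;0 0 0 0 -7 0 0;0 0 0 0 -7 0 0;0 0 0 0 -6 0 0;0 0 0 0 0 0 0"}}

```text
clock: 13.85
position: [0.6128, 0.0036, 0.0489]
tcp_rot: [[-0.957, 0.29, 0.003], [0.29, 0.957, 0.0], [-0.003, 0.001, -1.0]]
contact_force: [0.8, 0.5, -0.9]
gripper_width: 0.004
```

```bash
python3 r.py
```

```text
rec [-67.3  56.9  48.9] down [ 0.003 -0.001  1.   ] Frec [ 0.6  0.7 -0.9] 13.85
```

Now push +x to the stop (expected at tool x about -34).

Emit:
{"name": "send_rows", "arguments": {"commands": "0 0 0 -4 0 0 0;0 0 0 -4 0 0 0;0 0 0 -4 -0.5 0 0;0 0 0 -4 -0.5 0 0;0 0 0 -4 -0.5 0 0;0 0 0 -4 -0.5 0 0"}}

```text
clock: 14.45
position: [0.6343, -0.0061, 0.0479]
tcp_rot: [[-0.957, 0.29, -0.002], [0.29, 0.957, -0.0], [0.002, -0.001, -1.0]]
contact_force: [-2.2, -2.1, 0.2]
gripper_width: 0.007
```

Emit:
{"name": "send_rows", "arguments": {"commands": "0 0 0 -2.5 0 0 0;0 0 0 -2.5 0 0 0"}}

```text
clock: 14.65
position: [0.6404, -0.0079, 0.048]
tcp_rot: [[-0.957, 0.29, -0.001], [0.29, 0.957, -0.0], [0.001, -0.0, -1.0]]
contact_force: [-1.3, -0.3, 0.5]
gripper_width: 0.005
```

```bash
python3 r.py
```

```text
rec [-37.5  53.8  48. ] down [-0.001  0.     1.   ] Frec [-1.2 -0.7  0.5] 14.65
```

Emit:
{"name": "send_rows", "arguments": {"commands": "0 0 0 -2 0 0 0;0 0 0 -2 0 0 0"}}

```text
clock: 14.85
position: [0.6413, -0.0085, 0.0474]
tcp_rot: [[-0.957, 0.29, -0.009], [0.29, 0.957, 0.001], [0.008, -0.002, -1.0]]
contact_force: [-8.8, 1.3, 5.9]
gripper_width: 0.003
```

Emit:
{"name": "send_rows", "arguments": {"commands": "0 0 0 -2 0 0 0"}}

```text
clock: 14.95
position: [0.6412, -0.0087, 0.0472]
tcp_rot: [[-0.957, 0.29, -0.013], [0.29, 0.957, 0.001], [0.013, -0.003, -1.0]]
contact_force: [-7.4, 1.1, 6.2]
gripper_width: 0.01
```

```bash
python3 r.py
```

```text
rec [-36.5  53.3  47.2] down [-0.013  0.003  1.   ] Frec [-7.4 -1.1  6.2] 14.95
```

Emit:
{"name": "send_rows", "arguments": {"commands": "0 0 0 5 0 0 0;0 0 0 6 0 0 0;0 0 0 0 0 -20 0;0 0 0 0 0 -40 0;0 0 0 0 0 -40 0;0 0 0 40 0 -10 0;0 0 0 45 0 0 0;0 0 0 45 0 0 0;0 0 0 45 0 0 0;0 0 0 0 0 0 0"}}

```text
clock: 15.95
position: [0.4615, 0.0479, 0.1637]
tcp_rot: [[-0.957, 0.291, 0.002], [0.291, 0.957, 0.003], [-0.001, 0.003, -1.0]]
contact_force: [-0.6, -0.0, -0.9]
gripper_width: 0.007
```

```bash
python3 r.py; python3 - <<'E'
from h import *
import cv2
p=np.load("q.npy")[:3];out=[]
for c,o in(("top",(265,110)),("side",(320,140))):
    im=imaging.snapshot(c)
    out.append(cv2.resize(im[o[1]:o[1]+130,o[0]:o[0]+125],None,fx=3.2,fy=3.2,interpolation=2))
    for n in("keeper_pin","tray","fuse_jar","standoff_a"):
        print(c,n,[(np.round(d["centre"],1),round(d["score"],2)) for d in landmark_of(c,n)[:2]])
    P=T(p,[[-20,52,53]]);print("expected pin",proj(c,P))
cv2.imwrite("pics/l9.png",np.hstack(out))
E
```

```text
rec [-224.9   55.8  163.7] down [ 0.001 -0.003  1.   ] Frec [-0.5 -0.2 -0.9] 15.95
top keeper_pin [(array([206.6, 293.4]), 0.53), (array([164.7, 329.8]), 0.42)]
top tray [(array([278.8, 261.4]), 0.76), (array([167.1, 349.1]), 0.69)]
top fuse_jar [(array([207.5, 290.9]), 0.55), (array([136.6, 313.3]), 0.27)]
top standoff_a [(array([139.8, 317.1]), 0.56), (array([229.4, 365. ]), 0.46)]
expected pin [[328.37371173 167.79497639]]
side keeper_pin [(array([188.3, 379.8]), 0.58)]
side tray [(array([168. , 233.4]), 0.64), (array([213.3, 389.7]), 0.6)]
side fuse_jar [(array([176.6, 318.7]), 0.72), (array([115.3, 318. ]), 0.55)]
side standoff_a [(array([181.6, 407. ]), 0.6), (array([252. , 317.1]), 0.45)]
expected pin [[380.49804919 188.75804656]]
```

View pics/l9.png

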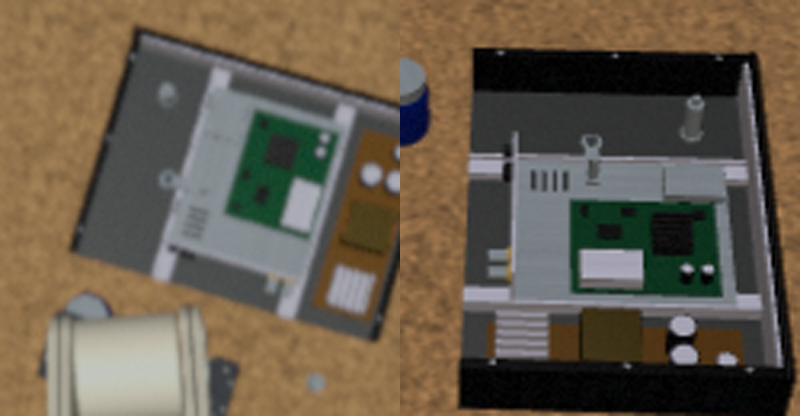

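The keeper bar lies straight across the tray's left edge. In the side view the pin is at px (380,188), and the expected position is (380.5,188.8). The tray is home, the jar and standoffs are still standing, and the hand is clear.

```bash
python3 -c "
from station import ticket; print(ticket.job_done())"
```

```text
the job is handed in; nothing more can be done
None
```

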